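# Tip the marked wax block onto its back and butt it to the sawing-board fence

### The arm

A 7-joint arm with a two-finger parallel gripper is mounted at the origin on the work surface. World frame = base frame: x ahead of the robot, y to its left, z up, the work surface at z = 0. Lengths are in m, angles in rad, forces in N, time in s.
With the tool pointing down it reaches from about 0.35 to 0.775 m from the base axis. Payload 3.1 kg.
Tool frame: the origin (TCP) lies at the very end of the fingers, on their centre line; the grasp point (between the pads) lies 19 mm behind it; z points along the fingers, y is the line along which they close (so a half turn about z gives the same grasp; the last joint's range is limited). The gripper opens to 85 mm and grips with 20 to 120 N. Pads are 22 mm wide; open, the fingers measure 114 mm over their backs; the gripper's body (76 mm by 85 mm) begins 54 mm behind the grasp point. The pads swing forward as they close: fully open they stand 13 mm farther back than shut.
Start: joints at [1.061, 0.311, 0.014, 1.512, -0.004, 1.319, -0.027], TCP at [0.248, -0.491, 0.211] pointing down, gripper open.
Joint ranges: [-2.7, 2.7], [-0.3, 1.91], [-1.27, 1.3], [0.12, 2.57], [-1.44, 4.58], [0.2, 2.03], [-3.05, 3.05]. Speed limits (rad/s): [2.79, 2.79, 3.14, 3.14, 3.14, 3.14, 3.14].

### API

Orientations are given as a unit quaternion [w, x, y, z].
In Python, from cell import monitor, eyes, ticket, spotter gives the robot as it stands.
- The arm moves only by the tool jog_arm, never from a script. Its argument "increments" is a list that holds one entry, the list of rows, each a list of 7 numbers: the shift along the tool's x, y, z in cm, then the turn, a rotation vector about the tool's x, y, z in rad, then the closure, from 0 (fully open) to 1 (shut). In form: [[[tx, ty, tz, rx, ry, rz, jaw], ...]]. A call has 1 to 5 rows; each row is the pose to reach, as a shift and turn from the pose commanded when the call began, along the tool's axes at that moment; what a row does not reach only later rows make up. A row lasts 1/10 s, in which the tool goes at most 50 mm and 8.59 degrees, less where a joint would pass 70% of its speed; a pose out of reach is approached as far as the arm can. A call with a gripper value outside its range is refused whole. The fingers move at their own pace and stop on an object; "force" is the grip in N (left out, the last holds). Time passes only in rows, so rows that repeat a pose let the fingers close. It gives the time, the measured TCP pose, the force, the opening and the grip force at its end, in the units of the state.
- monitor.state(): the state, without advancing time (a new reading comes with each control period).
- eyes.camera(name): name is "scene" or "top" or "wrist"; returns a dict with "img" (420x560x3 uint8, red, green, blue), "K" (3x3 intrinsics, pixels), "extrinsics" (4x4, takes a point from camera to world coordinates). Camera axes: x right, y down, z forward; pixel columns grow to the right and rows downward; lengths in m; the calibration is good to about 2 mm. A picture is of the moment at which its call begins. There is no depth.
- ticket.hand_in(): hands the job in; it is judged then, once.
Trained networks look in the newest picture that a camera, given by its name, has taken for a name from the list of things; names that differ only in an ending like _2 or _b are one class to them, and where a whole thing is asked for, a point or a joint stands for the part that bears it (a point fixed in the world has none). Each returns a list of dicts, best first, with "confidence" (0 to 1); they miss things now and then, are a little off and sometimes report something else, mostly with a low value. They report only what shows in the picture. A call takes as long as a camera call. They do not tell look-alikes from the thing itself.
- spotter.look_for(camera, query): "point" ([column, row] in pixels, amid what is visible of it).
- spotter.regions_of(camera, query): "region" (420x560 bool, what is visible of it) and "point" ([column, row] in pixels, amid what is visible of it).
- spotter.pinpoint(camera, query): "point" ([column, row] in pixels: a listed point, or the origin of a listed thing).
The state is a dict: "time_s": time; "qpos": joint angles; "joint_vel": joint speeds; "joint_torque": joint torques, N m; "ee_pos": TCP position; "tool_rot": TCP orientation; "force": force on the tool from outside, world axes, zero at the start; "wrist_torque": the same for the moment, N m; "opening": finger opening in m; "grip_force": force on a finger pad.
Only numpy, scipy, OpenCV 4.12 (cv2) and the standard library are available. Lean on these libraries where they do the work, as an engineer would, in place of code of your own. Each camera call takes 0.05 s, during which the arm holds its last target. There are 200 camera calls.

### The job

Get the green wax block ready for sawing: with the fingertips, tip it over on the sawing board so that it lies flat with its marked face up, then push it along until its end sits snug and square against the board's wooden fence. Only push it, gently, as wax dents: never grip it or lift it off the board. Leave the jar, the blue wax slab and the file where they are.

Things in the scene. Friction and masses are not known exactly. Their poses are not given: they have to be found in the camera images.
- board: Beech sawing board 280 x 280 mm, fixed, on a blue ribbed mat (340 x 330 mm). Origin: centre of the mat's underside on the bench (z = 0); the board's face is 21 mm above. z up, x points away from the fence, y along it. The fence, a wooden strip at x = -140 to -120 mm, stands 24 mm above the board's face and runs from y = -110 to +140 mm.
- fence_face (a point): Point on the fence's working face at the height of the board's upper face, 120 mm from the board's centre along -x. Axes as the board's: x points from the fence out over the board.
- block: Dark green wax block 36 x 64 x 90 mm, 0.2 kg, loose, at first standing on end on the board, its back to the fence (turned up to 20 degrees), its middle 150 to 180 mm from the fence face. Origin: centre of its foot end. x (36 mm) points out of the marked face, y along the 64 mm width, z along the length. Pushed near the top it tips over its far lower edge; pushed low it may only slide.
- marked_face (a point): Centre of the block's marked 64 x 90 mm face: ring outline (two circles), centre line and two saw lines scribed in white. The centre line runs on 14 mm over the edge onto the end that is at first on top, so the marked side can be told from above. Axes as the block's: x points out of the face.
- block_center (a point): Centre of the block's volume, 45 mm from either end; axes as the block's. About 66 mm above the bench while it stands, 39 mm when it lies on its back on the board.
- block_top (a point): Centre of the block's end that is at first on top (36 x 64 mm, with the end of the centre line); axes as the block's. This end points to the fence once the block has been tipped, and goes against it.
- jar: Bystander: small glass jar with aluminium cap, 52 mm across, 60 mm high, standing on the bench beside the mat, to the left or right. Origin: centre of its underside.
- blue_slab: Bystander: blue wax slab 24 x 42 x 72 mm standing on end on the bench beside the mat, on the side opposite the jar; it falls over if knocked. Origin: centre of its underside, z up.
- file: Bystander: file with a wooden handle, 260 mm long, 27 mm high at the handle, lying on the bench along the mat's edge farthest from the fence. Origin: on the bench at the middle of its length; its y axis runs from handle to tip.
There are look-alikes about, which are no part of the job. There is more than one size of the block; the job needs the middle-sized.

How it is judged:
By the outcome, as a careful person would: the job done as asked, in the order asked, and still so for the second after the job is handed in, with the robot touching nothing.
It also fails if it takes over 67 s, if anything falls off the work surface, if the arm or the gripper's body presses on something with over 40 N, if the wrist force passes 120 N, or if a joint passes its speed limit or range.

## Working session

There is one attempt and no reset: what is moved stays moved. The work goes in short steps, Python scripts to look and compute and a tool call to move; the robot and the scene stay as the last step left them, time stands still between calls to the robot, and variables do not carry over. Pictures are saved under pics/ and viewed, at most 10 in all, crops included, and the job is handed in when it is done.

Besides the shell and the picture viewer there is one more tool, called after "Call:" as name(argument=value, ...) on one line, values as JSON. jog_arm: Moves the arm, as the interface text tells. Its arguments: {"type":"object","properties":{"increments":{"type":"array"},"force":{"type":"number"}},"required":["increments"]}

```bash
mkdir -p pics; ls; cat > h.py <<'E'
import numpy as np, cv2
from cell import monitor, eyes, ticket, spotter
from scipy.spatial.transform import Rotation as R
def cam(n):
    return eyes.camera(n)
def proj(c,P):
    T=np.linalg.inv(c["extrinsics"]); p=(T[:3,:3]@np.atleast_2d(P).T).T+T[:3,3]; q=(c["K"]@p.T).T
    return q[:,:2]/q[:,2:]
def back(c,px,z):
    d=c["extrinsics"][:3,:3]@np.linalg.inv(c["K"])@np.array([px[0],px[1],1.]); o=c["extrinsics"][:3,3]
    return o+d*(z-o[2])/d[2]
def rot(s): q=s["tool_rot"]; return R.from_quat([q[1],q[2],q[3],q[0]])
E
python3 - <<'E'
from h import *
a=cam("scene");b=cam("top")
im=np.vstack([a["img"],b["img"]])[:,:,::-1]
im=np.hstack([a["img"],b["img"]])[:,:,::-1]
cv2.imwrite("pics/s.png",cv2.resize(a["img"][:,:,::-1],(800,600)));cv2.imwrite("pics/t.png",cv2.resize(b["img"][:,:,::-1],(800,600)))
for n,c in (("scene",a),("top",b)):
  print(n,np.round(c["extrinsics"],3).tolist(),np.round(c["K"][0],1))
  for q in ["board","fence_face","block","marked_face","block_center","block_top","jar","blue_slab","file"]:
    print(q,[(np.round(d["point"],1).tolist(),round(d["confidence"],2)) for d in spotter.pinpoint(n,q)][:5])
print(monitor.state())
E
```

```text
pics
scene [[0.457, 0.742, -0.491, 1.139], [0.89, -0.387, 0.242, -0.293], [-0.01, -0.547, -0.837, 1.065], [0.0, 0.0, 0.0, 1.0]] [542.7   0.  281.1]
board [([251.6, 230.4], 0.33)]
fence_face [([250.2, 180.5], 0.58)]
block [([112.5, 224.9], 0.88), ([150.5, 282.2], 0.62), ([255.0, 241.7], 0.61), ([248.1, 181.3], 0.21)]
marked_face [([144.8, 269.2], 0.9), ([250.0, 241.8], 0.82), ([91.5, 222.3], 0.57)]
block_center [([142.9, 275.9], 0.97), ([250.4, 232.3], 0.89), ([105.3, 210.7], 0.78)]
block_top [([251.4, 217.9], 0.64), ([141.9, 268.5], 0.62), ([94.4, 200.7], 0.6)]
jar [([346.7, 211.1], 0.89)]
blue_slab [([169.1, 238.2], 0.97), ([248.2, 217.2], 0.39), ([347.6, 210.3], 0.39)]
file [([280.1, 323.4], 0.61)]
top [[0.025, -0.983, 0.183, 0.408], [-1.0, -0.022, 0.017, -0.021], [-0.012, -0.183, -0.983, 1.069], [0.0, 0.0, 0.0, 1.0]] [410.4   0.  282.8]
board [([301.3, 231.7], 0.8), ([378.5, 262.9], 0.42)]
fence_face [([292.0, 276.6], 0.6)]
block [([314.7, 215.0], 0.73), ([407.9, 230.0], 0.67), ([421.3, 292.8], 0.57)]
marked_face [([321.7, 208.2], 0.77), ([409.2, 232.9], 0.71)]
block_center [([316
[... 258 characters left out ...]
, 'qpos': array([ 1.06126317,  0.31086251,  0.01400545,  1.51150067, -0.00438414,
        1.31919826, -0.02721564]), 'joint_vel': array([ 0.00021211,  0.00023977, -0.00084373, -0.00032615,  0.00035603,
        0.00205413, -0.00079337]), 'joint_torque': array([ 4.69755851e-04, -3.79815531e+01,  1.46259167e-01, -2.30868405e+01,
        1.21373651e-02,  1.90409795e-03, -1.17079935e-05]), 'ee_pos': array([ 0.24805259, -0.49090739,  0.21062418]), 'tool_rot': array([ 3.48794763e-05,  9.72759207e-01,  2.31817869e-01, -1.01799588e-05]), 'force': array([0.50682753, 0.11929244, 0.65014296]), 'wrist_torque': array([0.01731636, 0.0146206 , 0.022343  ]), 'grip_force': 0.0, 'opening': 0.08540509903399104}
```

View pics/s.png

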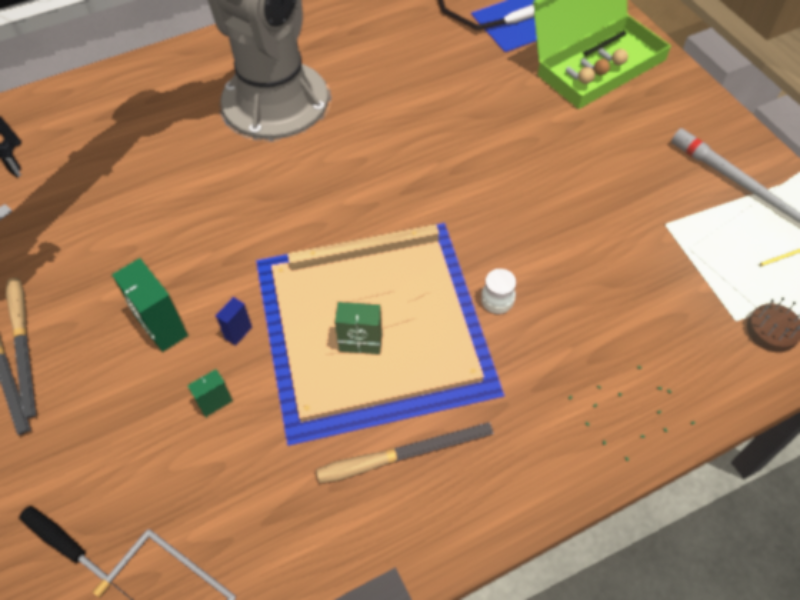

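View pics/t.png

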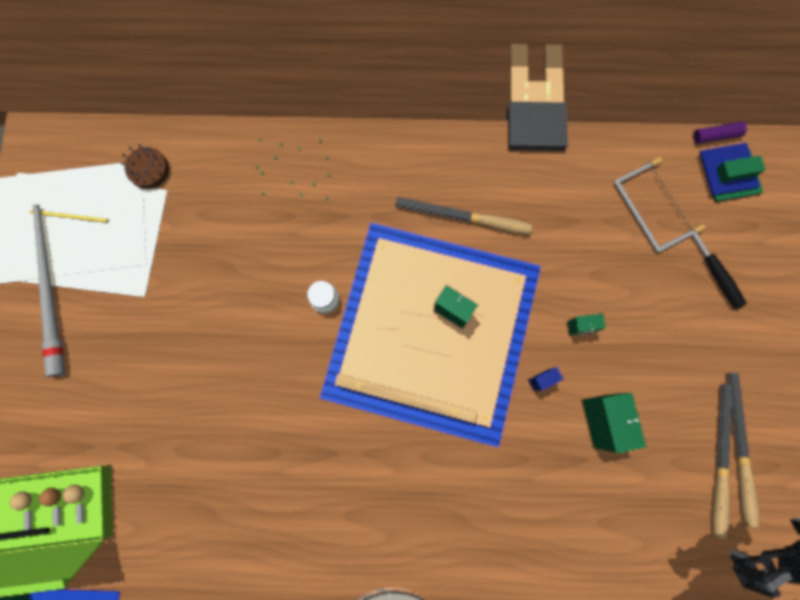

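Candidates for the block, in 560x420 scene pixels: (250,232) on the board, (105,211) large and (147,275) small, both on the bench. The one on the board fits: it is middle-sized and stands on the board with its marked face away from the fence. I'll confirm it in a crop and fit the poses.

```bash
cat >> h.py <<'E'
from scipy.optimize import minimize
def hullmask(c,P):
    m=np.zeros((420*4,560*4),np.uint8); q=cv2.convexHull(((proj(c,P)+.5)*4).astype(np.float32)).astype(np.int32)
    cv2.fillConvexPoly(m,q,1); return cv2.resize(m.astype(np.float32),(560,420),interpolation=cv2.INTER_AREA)
def box(lo,hi): return np.array([[x,y,z] for x in(lo[0],hi[0]) for y in(lo[1],hi[1]) for z in(lo[2],hi[2])])
def place(P,x,y,yaw): return P@R.from_euler('z',yaw).as_matrix().T+[x,y,0]
def mats(c):
    hsv=cv2.cvtColor(c["img"],cv2.COLOR_RGB2HSV)
    m=cv2.inRange(hsv,(112,150,60),(128,255,255)); n,l,st,_=cv2.connectedComponentsWithStats(m)
    i=1+np.argmax(st[1:,4]); p=np.argwhere(l==i)[:,::-1]; o=np.zeros((420,560),np.uint8)
    cv2.fillConvexPoly(o,cv2.convexHull(p.astype(np.int32)),1); return o
def block_mask(c,xy,win=45):
    h=cv2.cvtColor(c["img"],cv2.COLOR_RGB2HSV); m=cv2.inRange(h,(45,70,15),(95,255,255))
    k=np.zeros_like(m); u,v=xy.astype(int); k[v-win:v+win,u-win:u+win]=1
    m=m*k; n,l,st,_=cv2.connectedComponentsWithStats((m>0).astype(np.uint8)); i=1+np.argmax(st[1:,4])
    o=(l==i).astype(np.uint8); return cv2.morphologyEx(o,cv2.MORPH_CLOSE,np.ones((7,7),np.uint8))
def fit(cs,ms,P,x0,steps=(.01,.01,.1)):
    f=lambda v:sum(np.abs(hullmask(c,place(P,*v))-m).sum()/m.sum() for c,m in zip(cs,ms))
    s=np.vstack([x0]+[np.array(x0)+np.eye(3)[i]*steps[i] for i in range(3)])
    r=minimize(f,x0,method="Nelder-Mead",options=dict(initial_simplex=s,xatol=1e-4,fatol=1e-4)); return r.x,r.fun
BLK=box((-.018,-.032,.021),(.018,.032,.111)); LY=box((-.09,-.032,.021),(0,.032,.057))
E
python3 - <<'E'
from h import *
a=cam("scene");b=cam("top")
for n,c in(("a",a),("b",b)):
  h=cv2.cvtColor(c["img"],cv2.COLOR_RGB2HSV); print(n,[h[v,u].tolist() for u,v in ([(245,220),(250,243),(188,250)] if n=="a" else [(315,210),(320,220),(372,200)])])
ms=[mats(a),mats(b)]; M=box((-.17,-.165,0),(.17,.165,.004))
for x0 in [(.6,-.05,-.2),]:
  for cs,m in (((a,b),ms),((a,),ms[:1]),((b,),ms[1:])): 
    print("mat",fit(cs,m,M,x0))
B=fit((a,b),ms,M,(.6,-.05,-.2))[0]
bm=[block_mask(a,np.array([251,230])),block_mask(b,np.array([318,213]))]
print([m.sum() for m in bm])
x0=(*back(b,(320,212),.111)[:2],B[2])
for cs,m in (((a,b),bm),((a,),bm[:1]),((b,),bm[1:])):
  for d in(-.25,0,.25):
    v,e=fit(cs,m,BLK,(x0[0],x0[1],x0[2]+d)); print("blk",v.round(4),round(e,3))
np.save("B.npy",B)
ims=[]
for c,m,u in((a,bm[0],(250,225)),(b,bm[1],(310,225))):
  i=c["img"][:,:,::-1].copy(); 
  i=cv2.resize(i[u[1]-75:u[1]+75,u[0]-100:u[0]+100],(800,600),interpolation=cv2.INTER_CUBIC)
  off=np.array([u[0]-100,u[1]-75])
  def dr(P,col):
    for p in proj(c,P): cv2.circle(i,tuple(((p-off+.5)*4).astype(int)),4,col,-1)
  dr(place(np.array([[-.12,-.11,.045],[-.12,.14,.045],[-.12,-.11,.021],[-.12,.14,.021],[.14,.14,.021],[.14,-.14,.021]]),*B),(0,0,255))
  dr(place(BLK,*fit((a,b),bm,BLK,x0)[0]),(0,255,255)); ims.append(i)
cv2.imwrite("pics/c.png",cv2.resize(np.vstack(ims),(600,600)) if 0 else np.hstack([cv2.resize(i,(400,300)) for i in ims]))
cv2.imwrite("pics/c1.png",ims[0])
E
```

```text
a [[65, 105, 133], [44, 56, 101], [12, 139, 185]]
b [[75, 156, 137], [75, 160, 124], [113, 194, 202]]
mat (array([ 0.54538026, -0.05543902, -0.23287917]), np.float64(0.5482268719933872))
mat (array([ 0.54502471, -0.05430834, -0.23448496]), np.float64(0.5289383700226611))
mat (array([ 0.54637822, -0.05472349, -0.23946969]), np.float64(0.01741784255477163))
[np.uint64(545), np.uint64(493)]
blk [ 0.5791 -0.0906 -0.4439] 1.252
blk [ 0.5799 -0.0901 -0.4568] 1.253
blk [ 0.5796 -0.0905 -0.4626] 1.24
blk [ 0.5633 -0.0837 -0.3613] 1.039
blk [ 0.5672 -0.0843 -0.4016] 1.035
blk [ 0.5646 -0.0826  0.0173] 1.143
blk [ 0.5792 -0.0912 -0.5474] 0.145
blk [ 0.58   -0.0921 -0.5581] 0.149
blk [ 0.5794 -0.0918 -0.5232] 0.148
```

View pics/c1.png

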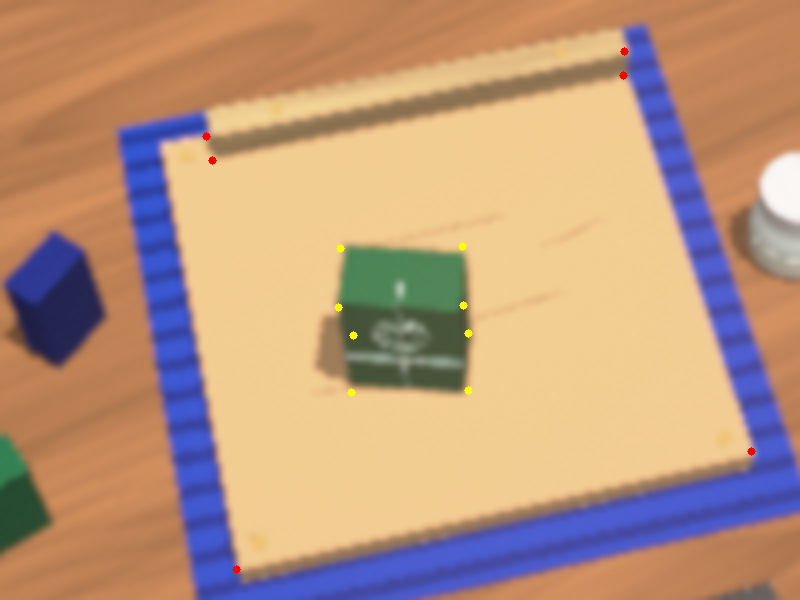

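```bash
python3 - <<'E'
from h import *
a=cam("scene");b=cam("top")
for n in("scene","top"):
  for q in("block","board","blue_slab","jar","file"):
    print(n,q,[(np.round(d["point"]).tolist(),int(d["region"].sum()),round(d["confidence"],2)) for d in spotter.regions_of(n,q)][:4])
h=cv2.cvtColor(a["img"],cv2.COLOR_RGB2HSV)
print(h[205:252:4,250].tolist()); print(h[240,220:285:5].tolist()); print(h[215,220:285:5].tolist()); print("mat",h[299,195:215:3].tolist())
m=mats(a); print(cv2.boundingRect(m),m.sum())
E
```

```text
scene block [([147.0, 274.0], 585, 0.91), ([107.0, 214.0], 1693, 0.78), ([253.0, 232.0], 1108, 0.71)]
scene board [([271.0, 237.0], 17501, 0.79)]
scene blue_slab [([167.0, 229.0], 544, 0.8)]
scene jar [([346.0, 203.0], 605, 0.65)]
scene file [([278.0, 320.0], 1355, 0.74)]
top block [([428.0, 297.0], 1375, 0.81), ([407.0, 227.0], 374, 0.69), ([314.0, 215.0], 563, 0.63)]
top board [([320.0, 215.0], 587, 0.72), ([300.0, 234.0], 15774, 0.67)]
top blue_slab [([379.0, 266.0], 217, 0.83)]
top jar [([225.0, 206.0], 389, 0.84)]
top file [([327.0, 151.0], 780, 0.93), ([320.0, 214.0], 564, 0.62)]
[[18, 102, 243], [17, 107, 237], [62, 94, 136], [65, 105, 133], [60, 40, 184], [64, 81, 138], [45, 57, 108], [41, 46, 121], [45, 40, 139], [40, 34, 136], [43, 67, 92], [18, 101, 242]]
[[18, 101, 243], [19, 100, 242], [15, 113, 163], [15, 107, 148], [44, 47, 108], [54, 34, 141], [38, 27, 152], [39, 33, 146], [57, 30, 160], [46, 40, 121], [18, 101, 243], [18, 101, 243], [18, 101, 243]]
[[18, 101, 242], [18, 101, 242], [18, 102, 243], [21, 97, 191], [65, 107, 133], [65, 105, 133], [65, 107, 134], [64, 103, 134], [64, 100, 133], [50, 85, 135], [19, 102, 243], [19, 102, 243], [19, 102, 243]]
mat [[13, 140, 202], [2, 79, 161], [116, 166, 174], [116, 169, 193], [115, 171, 201], [115, 171, 207], [115, 170, 207]]
(181, 179, 170, 131) 12798
```

The crop confirms the block: middle-sized, its marked face with ring and saw lines turned away from the fence. Now I'll refine the fits.

```bash
cat >> h.py <<'E'
def mats(c,near=None):
    hsv=cv2.cvtColor(c["img"],cv2.COLOR_RGB2HSV)
    m=cv2.morphologyEx(cv2.inRange(hsv,(108,140,50),(128,255,255)),cv2.MORPH_CLOSE,np.ones((3,3),np.uint8)); n,l,st,_=cv2.connectedComponentsWithStats(m)
    g=hullmask(c,place(box((-.18,-.175,0),(.18,.175,.01)),.5464,-.0547,-.2395))>0
    p=np.argwhere((m>0)&g)[:,::-1]; o=np.zeros((420,560),np.uint8)
    cv2.fillConvexPoly(o,cv2.convexHull(p.astype(np.int32)),1); return o
def block_mask(c,xy,win=45):
    h=cv2.cvtColor(c["img"],cv2.COLOR_RGB2HSV); m=cv2.inRange(h,(28,15,15),(95,255,255))
    k=np.zeros_like(m); u,v=np.array(xy).astype(int); k[v-win:v+win,u-win:u+win]=1
    n,l,st,_=cv2.connectedComponentsWithStats(((m*k)>0).astype(np.uint8)); i=1+np.argmax(st[1:,4])
    return cv2.morphologyEx((l==i).astype(np.uint8),cv2.MORPH_CLOSE,np.ones((5,5),np.uint8))
def inboard(B,v): # board-frame xy,yaw deg
    p=R.from_euler('z',-B[2]).as_matrix()@np.array([v[0]-B[0],v[1]-B[1],0]); return (p[:2]*1000).round(1),round(np.degrees(v[2]-B[2]),1)
E
python3 - <<'E'
from h import *
a=cam("scene");b=cam("top")
ms=[mats(a),mats(b)]; M=box((-.17,-.165,0),(.17,.165,.004)); print([m.sum() for m in ms])
for cs,m in (((a,b),ms),((a,),ms[:1]),((b,),ms[1:])): print("mat",fit(cs,m,M,(.546,-.055,-.24)))
B=fit((a,b),ms,M,(.546,-.055,-.24))[0]; np.save("B.npy",B)
bm=[block_mask(a,(251,230)),block_mask(b,(318,213))];print([m.sum() for m in bm])
for cs,m in (((a,b),bm),((a,),bm[:1]),((b,),bm[1:])):
  v,e=min((fit(cs,m,BLK,(.58,-.09,-.24+d)) for d in(-.25,0,.25)),key=lambda r:r[1]); print("blk",v.round(4),round(e,3),inboard(B,v))
E
```

```text
[np.uint64(18475), np.uint64(16235)]
mat (array([ 0.54638156, -0.05452771, -0.23610717]), np.float64(0.036628277252282))
mat (array([ 0.54597375, -0.05389636, -0.23389851]), np.float64(0.02213802435723951))
mat (array([ 0.54634338, -0.05532506, -0.23537659]), np.float64(0.012145826917154295))
[np.uint64(1027), np.uint64(538)]
blk [ 0.5795 -0.0914 -0.535 ] 0.195 (array([ 40.9, -28.1]), np.float64(-17.1))
blk [ 0.5794 -0.09   -0.4128] 0.097 (array([ 40.4, -26.8]), np.float64(-10.1))
blk [ 0.5798 -0.0918 -0.5475] 0.065 (array([ 41.2, -28.4]), np.float64(-17.8))
```

```bash
cat >> h.py <<'E'
def to(pos,yaw,s=None):
    s=s or monitor.state(); r=rot(s); g=R.from_euler('z',yaw)*R.from_euler('x',np.pi)
    print("shift cm",(r.inv().apply(np.array(pos)-s["ee_pos"])*100).round(2),"rotvec",(r.inv()*g).as_rotvec().round(3),"t",round(s["time_s"],2))
E
python3 - <<'E'
from h import *
a=cam("scene");b=cam("top");B=np.load("B.npy")
P=[back(a,(x/4+149.5,y/4+149.5),.111) for x,y in((344,303),(465,305),(465,251),(344,247))]
print(np.round(P,4).tolist(),[np.degrees(np.arctan2(*(P[i]-P[j])[[1,0]])).round(1) for i,j in((1,0),(2,1),(3,0))])
h=cv2.cvtColor(b["img"],cv2.COLOR_RGB2HSV)
c=cv2.resize(b["img"][190:235,290:350,::-1],(780,585),interpolation=cv2.INTER_CUBIC)
v=(.5796,-.0915,-.53)
for p in proj(b,place(BLK,*v)): cv2.circle(c,tuple(((p-[290,190]+.5)*13).astype(int)),4,(0,255,255),-1)
for p in proj(b,place(BLK,*v[:2],-.41)): cv2.circle(c,tuple(((p-[290,190]+.5)*13).astype(int)),4,(0,0,255),-1)
cv2.imwrite("pics/d.png",c)
E
```

```text
[[0.5807, -0.1229, 0.111], [0.6104, -0.0684, 0.111], [0.5811, -0.0538, 0.111], [0.5496, -0.1087, 0.111]] [np.float64(61.4), np.float64(153.7), np.float64(155.5)]
```

View pics/d.png

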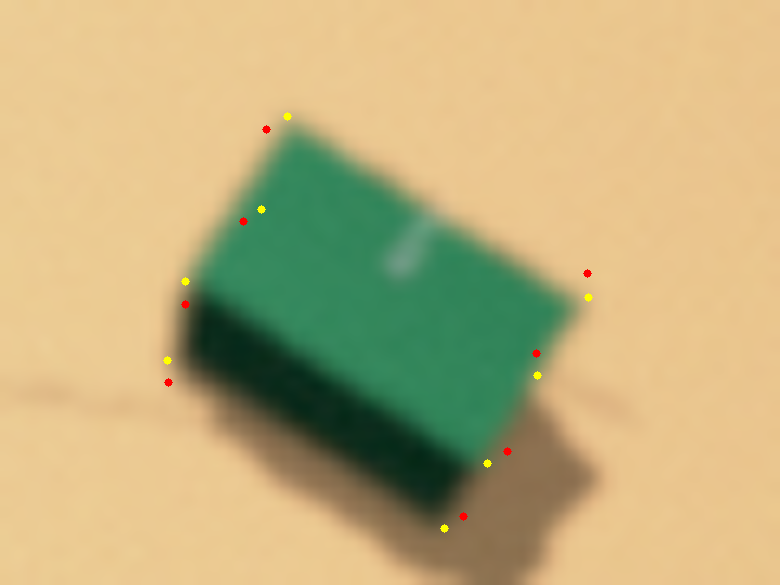

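The overlay at yaw -0.53 (yellow) matches the block's corners. The white line end at about (425,220) lies on the side away from the fence, as it should. I'll move to a point in front of the marked face.

```bash
python3 -c "
from h import *
to((.618,-.113,.19),-.52)"
```

```text
shift cm [ 50.07 -17.04   2.06] rotvec [-0.     0.     0.988] t 1.9
```

Call:
jog_arm(increments=[[[4.2,-1.4,0,0,0,0.1,0.7],[8.4,-2.8,0,0,0,0.2,0.7],[12.6,-4.2,0,0,0,0.3,0.7],[16.8,-5.6,0,0,0,0.4,0.7],[21,-7,0,0,0,0.5,0.7]]])

```text
time_s: 2.4
ee_pos: [0.405, -0.3324, 0.2108]
tool_rot: [0.0, 1.0, -0.018, 0.0]
force: [0.8, -0.7, 0.0]
opening: 0.0259
grip_force: 0.0
```

```bash
python3 -c "
from h import *
to((.618,-.113,.19),-.52)"
```

```text
shift cm [ 20.48 -22.71   2.08] rotvec [ 0.    -0.001  0.484] t 2.4
```

Call:
jog_arm(increments=[[[3.4,-3.8,0.4,0,0,0.1,0.7],[6.8,-7.6,0.8,0,0,0.2,0.7],[10.2,-11.4,1.2,0,0,0.3,0.7],[13.6,-15.2,1.6,0,0,0.4,0.7],[17,-19,2,0,0,0.484,0.7]]])

```text
time_s: 2.9
ee_pos: [0.5772, -0.152, 0.1911]
tool_rot: [0.0, 0.966, -0.257, 0.0]
force: [0.8, -0.9, 0.4]
opening: 0.0254
grip_force: 0.0
```

```bash
python3 -c "
from h import *
to((.618,-.113,.092),-.52)"
```

```text
shift cm [ 1.6  -5.41  9.91] rotvec [ 0.    -0.001 -0.   ] t 2.9
```

Call:
jog_arm(increments=[[[0.8,-2.7,0,0,0,0,0.7],[1.6,-5.4,0,0,0,0,0.7],[1.6,-5.4,3.5,0,0,0,0.7],[1.6,-5.4,7,0,0,0,0.7],[1.6,-5.4,9.9,0,0,0,0.7]]])

```text
time_s: 3.4
ee_pos: [0.616, -0.114, 0.0901]
tool_rot: [0.0, 0.967, -0.255, -0.001]
force: [-0.1, 0.4, -0.0]
opening: 0.0259
grip_force: 0.0
```

```bash
python3 - <<'E'
from h import *
a=cam("scene");b=cam("top")
to((.618,-.113,.092),-.52)
i=np.hstack([cv2.resize(c["img"][v-60:v+60,u-45:u+45,::-1],(400,533),interpolation=cv2.INTER_CUBIC) for c,u,v in((a,250,225),(b,318,213))])
cv2.imwrite("pics/e.png",i)
E
```

```text
shift cm [ 0.46 -0.35 -0.53] rotvec [0.004 0.01  0.004] t 3.5
```

View pics/e.png

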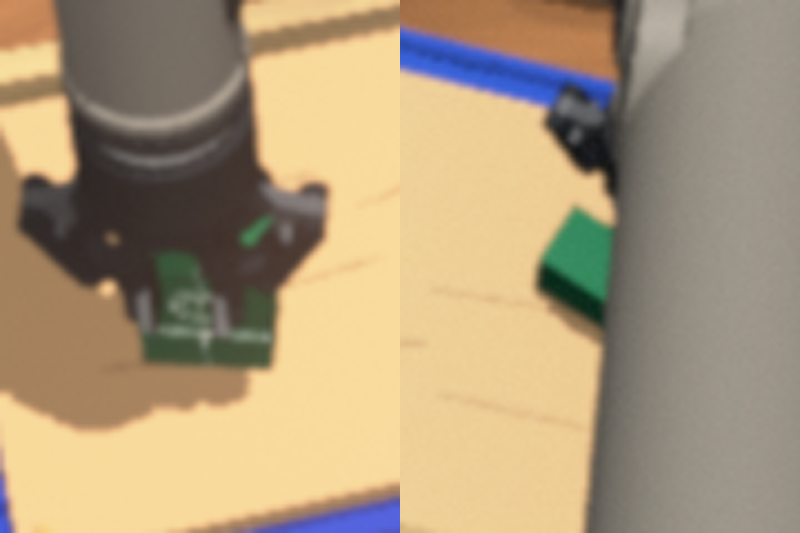

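The fingers stand in front of the marked face with a gap, block upright. I'll push slowly along the tool's -x.

Call:
jog_arm(increments=[[[-0.4,0,-0.2,0,0,0,0.7],[-0.8,0,-0.3,0,0,0,0.7],[-1.1,0,-0.3,0,0,0,0.7],[-1.4,0,-0.3,0,0,0,0.7],[-1.7,0,-0.3,0,0,0,0.7]]])

```text
time_s: 4.0
ee_pos: [0.602, -0.1059, 0.0961]
tool_rot: [-0.0, 0.967, -0.255, 0.001]
force: [-0.4, 0.1, -0.4]
opening: 0.0256
grip_force: 0.0
```

Call:
jog_arm(increments=[[[-0.3,0,0,0,0,0,0.7],[-0.6,0,0,0,0,0,0.7],[-0.9,0,0,0,0,0,0.7],[-1.2,0,0,0,0,0,0.7],[-1.5,0,0,0,0,0,0.7]]])

```text
time_s: 4.5
ee_pos: [0.5885, -0.0985, 0.095]
tool_rot: [0.0, 0.967, -0.255, -0.0]
force: [-0.1, -0.7, 0.1]
opening: 0.0255
grip_force: 0.0
```

```bash
python3 - <<'E'
from h import *
a=cam("scene");s=monitor.state();print(s["ee_pos"],s["force"])
cv2.imwrite("pics/f.png",cv2.resize(a["img"][165:285,170:330,::-1],(640,480),interpolation=cv2.INTER_CUBIC))
E
```

```text
[ 0.58798458 -0.09802242  0.09495856] [-0.17495194  0.70506842 -0.03055376]
```

View pics/f.png

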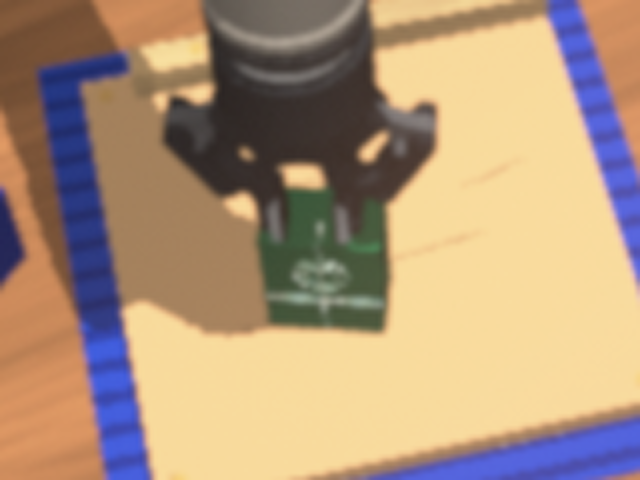

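The block is tilting over its far lower edge, not sliding: its foot edge is still at about (325,328) and the ring is opening up to view. I'll carry on.

Call:
jog_arm(increments=[[[-0.3,0,0,0,0,0,0.7],[-0.6,0,0,0,0,0,0.7],[-0.9,0,0,0,0,0,0.7],[-1.2,0,0,0,0,0,0.7],[-1.5,0,0,0,0,0,0.7]]])

```text
time_s: 5.05
ee_pos: [0.5754, -0.091, 0.0951]
tool_rot: [-0.0, 0.967, -0.255, 0.0]
force: [0.1, -0.1, -0.5]
opening: 0.0255
grip_force: 0.0
```

Call:
jog_arm(increments=[[[-0.2,0,0,0,0,0,0.7],[-0.4,0,0,0,0,0,0.7],[-0.6,0,0,0,0,0,0.7],[-0.8,0,0,0,0,0,0.7],[-0.8,0,0,0,0,0,0.7]]])

```text
time_s: 5.55
ee_pos: [0.5685, -0.087, 0.095]
tool_rot: [-0.0, 0.967, -0.255, -0.0]
force: [-0.3, -0.1, -0.1]
opening: 0.0259
grip_force: 0.0
```

```bash
python3 - <<'E'
from h import *
a=cam("scene");s=monitor.state();print(s["ee_pos"],s["force"])
cv2.imwrite("pics/g.png",cv2.resize(a["img"][165:285,170:330,::-1],(640,480),interpolation=cv2.INTER_CUBIC))
E
```

```text
[ 0.56864366 -0.08713749  0.09508422] [-0.05351419  0.94821059 -0.52505557]
```

View pics/g.png

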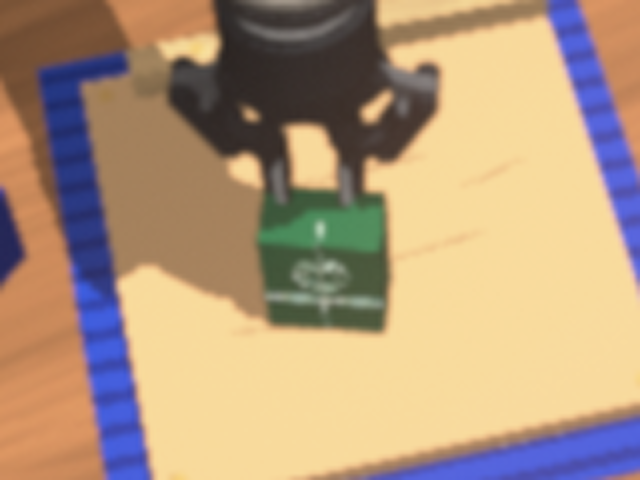

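The block hasn't moved: it still stands, and the fingertips at (280,200) and (347,200) have passed over its top. I misread the last picture. I'll check the tip height.

```bash
python3 - <<'E'
from h import *
a=cam("scene");s=monitor.state();r=rot(s);p=s["ee_pos"]
for z in(0,-.01,-.02,-.03):
  for y in(-.02,.02):
    q=proj(a,p+r.apply([0,y,z]))[0]; print(z,y,((q-[170,165]+.5)*4).round())
bm=block_mask(a,(251,230))
c=cam("top"); 
print(np.round(r.apply([0,0,1]),3), s["opening"])
print("block top corners",((proj(a,place(BLK,.5796,-.0915,-.52))-[170,165]+.5)*4).round().tolist())
E
```

```text
0 -0.02 [357. 216.]
0 0.02 [281. 213.]
-0.01 -0.02 [356. 206.]
-0.01 0.02 [279. 203.]
-0.02 -0.02 [355. 195.]
-0.02 0.02 [278. 193.]
-0.03 -0.02 [354. 185.]
-0.03 0.02 [276. 183.]
[ 0. -0. -1.] 0.02582930242375517
block top corners [[273.0, 273.0], [260.0, 186.0], [388.0, 277.0], [382.0, 190.0], [267.0, 330.0], [253.0, 245.0], [384.0, 334.0], [378.0, 249.0]]
```

The half-closed tips stand well behind the TCP. I'll rise, back off, shut the fingers fully so the tips are at the TCP, and push again.

Call:
jog_arm(increments=[[[0,0,-1.5,0,0,0,0.7],[2,0,-3,0,0,0,0.7],[4,0,-3,0,0,0,1],[5.5,0,-3,0,0,0,1],[5.5,0,-3,0,0,0,1]]])

```text
time_s: 6.2
ee_pos: [0.6179, -0.1162, 0.1248]
tool_rot: [0.0, 0.967, -0.256, 0.001]
force: [0.1, 0.9, 0.8]
opening: 0.0001
grip_force: 0.0
```

Call:
jog_arm(increments=[[[0,0,0,0,0,0,1],[0,0,0,0,0,0,1],[0,0,1.5,0,0,0,1],[0,0,2.8,0,0,0,1],[0,0,2.8,0,0,0,1]]])

```text
time_s: 6.7
ee_pos: [0.614, -0.1136, 0.0944]
tool_rot: [0.0, 0.967, -0.255, -0.003]
force: [0.1, 1.5, -0.7]
opening: -0.0
grip_force: 0.0
```

```bash
python3 - <<'E'
from h import *
a=cam("scene");B=np.load("B.npy");to((.579+.868*.044,-.091-.497*.044,.098),-.52)
E
```

```text
shift cm [ 0.15 -0.2  -0.24] rotvec [0.001 0.003 0.004] t 6.75
```

Call:
jog_arm(increments=[[[-0.4,-0.1,0.1,0,0,0,1],[-0.8,-0.2,0.2,0,0,0,1],[-1.1,-0.2,0.2,0,0,0,1],[-1.4,-0.2,0.2,0,0,0,1],[-1.7,-0.2,0.2,0,0,0,1]]])

```text
time_s: 7.25
ee_pos: [0.6026, -0.1041, 0.0953]
tool_rot: [0.0, 0.967, -0.255, 0.0]
force: [0.2, 0.8, -0.3]
opening: -0.0003
grip_force: 0.0
```

Call:
jog_arm(increments=[[[-0.2,0,0,0,0,0,1],[-0.4,0,0,0,0,0,1],[-0.6,0,0,0,0,0,1],[-0.8,0,0,0,0,0,1],[-1.0,0,0,0,0,0,1]]])

```text
time_s: 7.75
ee_pos: [0.5939, -0.0992, 0.095]
tool_rot: [0.0, 0.967, -0.255, 0.0]
force: [-0.6, 0.6, -0.8]
opening: 0.0003
grip_force: 0.0
```

```bash
python3 - <<'E'
from h import *
a=cam("scene");s=monitor.state();print(s["ee_pos"],s["force"])
cv2.imwrite("pics/i.png",cv2.resize(a["img"][165:285,170:330,::-1],(640,480),interpolation=cv2.INTER_CUBIC))
E
```

```text
[ 0.59359157 -0.09897664  0.09500871] [-0.84491345  1.54195994 -1.05312513]
```

View pics/i.png

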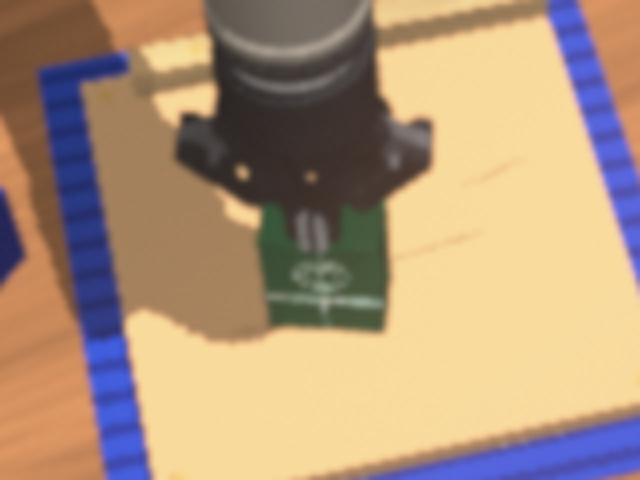

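```bash
python3 - <<'E'
from h import *
a=cam("scene");s=monitor.state();r=rot(s);p=s["ee_pos"]
for x in(-.011,0,.011):
  for z in(0,-.01,-.02): print(x,z,((proj(a,p+r.apply([x,0,z]))[0]-[170,165]+.5)*4).round())
m=block_mask(a,(251,230)).astype(bool); 
w=(a["img"].min(2)>150)&(cv2.cvtColor(a["img"],cv2.COLOR_RGB2HSV)[:,:,1]<60); k=np.zeros_like(w); k[225:250,232:270]=1
q=np.argwhere(w&k)[:,::-1]; print("white",len(q),((q.mean(0)-[170,165])*4).round(1), )
# tilt hypotheses: rotate block about its back lower edge, saw line/foot
for th in(0,5,10,15):
  P=BLK+[.018,0,-.021]; t=np.radians(th); Rm=R.from_euler('y',-t).as_matrix(); P=P@Rm.T+[-.018,0,.021]
  print(th,((proj(a,place(P,.5796,-.0915,-.52))-[170,165]+.5)*4).round().tolist())
E
```

```text
-0.011 0 [320. 242.]
-0.011 -0.01 [319. 232.]
-0.011 -0.02 [318. 222.]
0 0 [319. 260.]
0 -0.01 [318. 250.]
0 -0.02 [316. 240.]
0.011 0 [317. 278.]
0.011 -0.01 [316. 268.]
0.011 -0.02 [315. 259.]
white 1 [360. 300.]
0 [[273.0, 273.0], [260.0, 186.0], [388.0, 277.0], [382.0, 190.0], [267.0, 330.0], [253.0, 245.0], [384.0, 334.0], [378.0, 249.0]]
5 [[273.0, 273.0], [261.0, 174.0], [388.0, 277.0], [383.0, 178.0], [267.0, 327.0], [254.0, 229.0], [384.0, 331.0], [379.0, 233.0]]
10 [[273.0, 273.0], [263.0, 162.0], [388.0, 277.0], [384.0, 166.0], [267.0, 323.0], [256.0, 213.0], [384.0, 328.0], [380.0, 217.0]]
15 [[273.0, 273.0], [265.0, 152.0], [388.0, 277.0], [385.0, 156.0], [266.0, 320.0], [257.0, 198.0], [384.0, 324.0], [381.0, 202.0]]
```

The ring and saw lines are exactly where they were at the start, so the fingers are still above the block's top. I'll step back, go 12 mm lower, and track the ring numerically.

Call:
jog_arm(increments=[[[1.2,0,0,0,0,0,1],[2.4,0,0,0,0,0,1],[2.4,0,0.6,0,0,0,1],[2.4,0,1.2,0,0,0,1],[2.4,0,1.2,0,0,0,1]]])

```text
time_s: 8.35
ee_pos: [0.6131, -0.1104, 0.0813]
tool_rot: [0.0, 0.967, -0.255, -0.002]
force: [-0.7, -0.2, 0.2]
opening: 0.0002
grip_force: 0.0
```

```bash
cat >> h.py <<'E'
def track(save=False):
    a=cam("scene"); g=cv2.cvtColor(a["img"],cv2.COLOR_RGB2GRAY)
    if save: np.save("ref.npy",g[226:249,236:266])
    m=cv2.matchTemplate(g[200:275,205:295],np.load("ref.npy"),cv2.TM_CCOEFF_NORMED); _,v,_,l=cv2.minMaxLoc(m)
    s=monitor.state(); p=s["ee_pos"]; print("ring",l[0]+205-236,l[1]+200-226,round(v,3),"pos",p.round(4),"F",s["force"].round(1),"dist u",round(((p[0]-.5796)*.868-(p[1]+.0915)*.497)*1000,1),"t",round(s["time_s"],2)); return a
E
python3 -c "
from h import *
track(True)"
```

```text
ring 0 0 1.0 pos [ 0.6135 -0.1105  0.0819] F [ 0.1  0.3 -0.1] dist u 38.9 t 8.4
```

Call:
jog_arm(increments=[[[-0.3,0,0,0,0,0,1],[-0.6,0,0,0,0,0,1],[-0.9,0,0,0,0,0,1],[-1.2,0,0,0,0,0,1],[-1.5,0,0,0,0,0,1]]])

```text
time_s: 8.9
ee_pos: [0.602, -0.1037, 0.0834]
tool_rot: [0.0, 0.967, -0.255, 0.001]
force: [1.6, -0.3, 1.2]
opening: -0.0003
grip_force: 0.2
```

```bash
python3 -c "
from h import *
track()"
```

```text
ring 0 -1 0.778 pos [ 0.6015 -0.1033  0.0834] F [-1.1  0.5 -0.1] dist u 24.8 t 8.95
```

Call:
jog_arm(increments=[[[-0.2,0,0,0,0,0,1],[-0.4,0,0,0,0,0,1],[-0.6,0,0,0,0,0,1],[-0.8,0,0,0,0,0,1],[-1.0,0,0,0,0,0,1]]])

```text
time_s: 9.45
ee_pos: [0.593, -0.0987, 0.083]
tool_rot: [0.0, 0.967, -0.255, -0.0]
force: [0.1, -0.1, -0.1]
opening: 0.0001
grip_force: 0.2
```

```bash
python3 - <<'E'
from h import *
a=track()
cv2.imwrite("pics/j.png",cv2.resize(a["img"][165:285,170:330,::-1],(640,480),interpolation=cv2.INTER_CUBIC))
E
```

```text
ring 0 -12 0.739 pos [ 0.5926 -0.0984  0.0829] F [-0.6  0.3 -1.1] dist u 14.7 t 9.5
```

View pics/j.png

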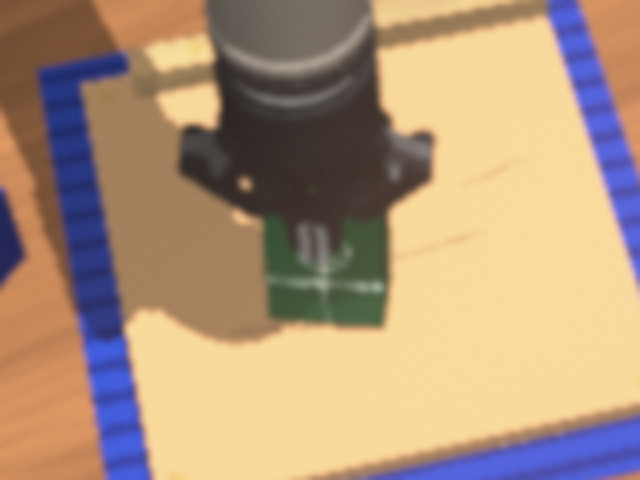

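It is truly tipping now: the saw line has moved up from y=300 to 285 while the foot edge has barely moved. I'll carry on slowly.

Call:
jog_arm(increments=[[[-0.3,0,0,0,0,0,1],[-0.6,0,0,0,0,0,1],[-0.9,0,0,0,0,0,1],[-1.2,0,0,0,0,0,1],[-1.5,0,0,0,0,0,1]]])

```text
time_s: 10.0
ee_pos: [0.5798, -0.0911, 0.083]
tool_rot: [-0.0, 0.967, -0.255, -0.0]
force: [-0.3, -0.8, 0.5]
opening: -0.0001
grip_force: 0.0
```

```bash
cat >> h.py <<'E'
def ext():
    a=cam("scene"); m=block_mask(a,(251,225),55); y,x=np.nonzero(m); s=monitor.state()
    print("mask",m.sum(),"x",x.min(),x.max(),"y",y.min(),y.max(),"pos",s["ee_pos"].round(4),"F",s["force"].round(1),"t",round(s["time_s"],2)); return a
E
python3 -c "
from h import *
ext()"
```

```text
mask 802 x 236 266 y 212 243 pos [ 0.5792 -0.0908  0.0829] F [-0.3  1.7  0.1] t 10.05
```

Call:
jog_arm(increments=[[[-0.2,0,0,0,0,0,1],[-0.4,0,0,0,0,0,1],[-0.6,0,0,0,0,0,1],[-0.8,0,0,0,0,0,1],[-0.8,0,0,0,0,0,1]]])

```text
time_s: 10.55
ee_pos: [0.5729, -0.0872, 0.083]
tool_rot: [-0.0, 0.967, -0.255, -0.0]
force: [-0.6, -0.1, 0.4]
opening: -0.0001
grip_force: 0.0
```

```bash
python3 -c "
from h import *
ext()"
```

```text
mask 565 x 239 269 y 206 232 pos [ 0.5731 -0.0874  0.0831] F [-0.6 -0.3 -0.3] t 10.6
```

The lowest green row is now 232, where the pivot edge projects, so it has probably fallen onto its back. I'll rise and back away to look.

Call:
jog_arm(increments=[[[0,0,-2,0,0,0,1],[2,0,-5,0,0,0,1],[6,0,-9,0,0,0,1],[10,0,-11,0,0,0,1],[14,0,-12,0,0,0,1]]])

```text
time_s: 11.1
ee_pos: [0.6978, -0.1578, 0.2076]
tool_rot: [-0.0, 0.967, -0.255, 0.004]
force: [0.2, -0.1, 0.7]
opening: 0.0002
grip_force: 0.0
```

```bash
cat >> h.py <<'E'
LIE=box((-.045,-.032,.021),(.045,.032,.057)) # centre origin, x from top end to foot end
def lying(x0=None):
    B=np.array([.5463,-.0546,-.2355]); a=cam("scene");b=cam("top")
    x0=x0 or (.525,-.060,-.5); c0=np.array([x0[0],x0[1],.039]); 
    bm=[block_mask(c,proj(c,c0)[0],40) for c in(a,b)]; print("areas",[int(m.sum()) for m in bm])
    for n,cs,m in(("both",(a,b),bm),("scene",(a,),bm[:1]),("top",(b,),bm[1:])):
        v,e=min((fit(cs,m,LIE,(x0[0],x0[1],x0[2]+d)) for d in(-.15,0,.15)),key=lambda r:r[1]); print(n,v.round(4),round(e,3),"board",inboard(B,v))
    return a,b
E
python3 - <<'E'
from h import *
a,b=lying()
cv2.imwrite("pics/k.png",np.hstack([cv2.resize(c["img"][v-60:v+60,u-45:u+45,::-1],(400,533),interpolation=cv2.INTER_CUBIC) for c,u,v in((a,250,215),(b,310,230))]))
s=monitor.state();print(s["ee_pos"],s["time_s"])
E
```

```text
areas [329, 970]
both [ 0.5257 -0.0565 -0.5304] 2.954 board (array([-19.6,  -6.6]), np.float64(-16.9))
scene [ 0.4962 -0.0265 -0.3575] 2.617 board (array([-55.3,  15.6]), np.float64(-7.0))
top [ 0.5254 -0.0581 -0.5472] 0.035 board (array([-19.5,  -8.3]), np.float64(-17.9))
[ 0.69915126 -0.16123879  0.20168458] 11.2
```

View pics/k.png

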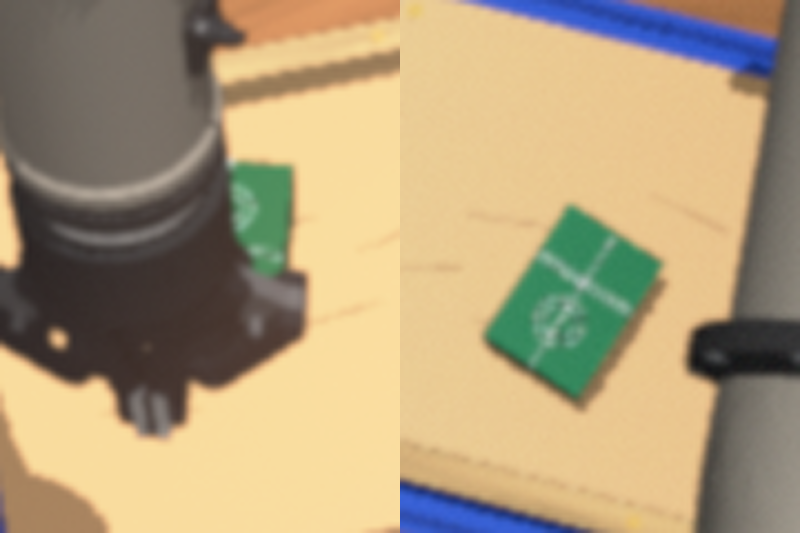

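Lying flat on its back, marked face up: in the top half-picture the ring is at (557,320) and the saw line at (585,280), with the top end towards the fence. It is still turned about 17.5 degrees. I'll go behind the foot end with two spread fingertips square to the board, so that pushing straightens it.

```bash
cat >> h.py <<'E'
Bb=np.array([.5463,-.0546,-.2355])
def bp(x,y,z): return np.r_[(R.from_euler('z',Bb[2]).apply([x,y,0])/1000)[:2]+Bb[:2],z]
def tb():
    s=monitor.state(); v=inboard(Bb,[*s["ee_pos"][:2],Bb[2]])[0]; print("tool board",v,"z",s["ee_pos"][2].round(4),"F",s["force"].round(1),"t",round(s["time_s"],2)); return s
E
python3 -c "
from h import *
tb();print(bp(62,-12,.1));to(bp(62,-12,.1),Bb[2])"
```

```text
tool board [173.5 -68. ] z 0.2017 F [-1.3  0.1 -0.7] t 11.2
[ 0.60378871 -0.08073518  0.1       ]
shift cm [-12.33  -2.25  10.1 ] rotvec [ 0.002 -0.005 -0.285] t 11.2
```

Call:
jog_arm(increments=[[[-3.5,-0.6,2.5,0,0,-0.1,0.7],[-7,-1.2,5,0,0,-0.2,0.7],[-10,-1.8,8,0,0,-0.285,0.7],[-12.3,-2.25,10,0,0,-0.285,0.7],[-12.3,-2.25,10.1,0,0,-0.285,0.7]]])

```text
time_s: 11.7
ee_pos: [0.592, -0.0717, 0.0977]
tool_rot: [-0.001, 0.994, -0.113, -0.006]
force: [0.9, 0.1, -0.0]
opening: 0.0259
grip_force: 0.0
```

Call:
jog_arm(increments=[[[0,0,2,0,0,0,0.7],[0,0,4,0,0,0,0.7],[0,0,6,0,0,0,0.7],[0,0,6.5,0,0,0,0.7],[0,0,6.5,0,0,0,0.7]]])

```text
time_s: 12.2
ee_pos: [0.5989, -0.0767, 0.0367]
tool_rot: [0.0, 0.993, -0.116, -0.001]
force: [0.1, -1.3, 0.2]
opening: 0.0258
grip_force: 0.0
```

```bash
python3 -c "
from h import *
tb();to(bp(62,-12,.028),Bb[2])"
```

```text
tool board [56.3 -9.2] z 0.0367 F [ 0.1 -1.3  0.2] t 12.2
shift cm [0.57 0.28 0.86] rotvec [0.    0.001 0.004] t 12.2
```

Call:
jog_arm(increments=[[[0,0.2,0.4,0,0,0,0.7],[0,0.3,0.8,0,0,0,0.7],[0,0.3,1.1,0,0,0,0.7],[0,0.3,1.4,0,0,0,0.7],[0,0.3,1.4,0,0,0,0.7]]])

```text
time_s: 12.7
ee_pos: [0.598, -0.0791, 0.0226]
tool_rot: [-0.0, 0.993, -0.115, -0.0]
force: [-0.8, -0.3, -0.3]
opening: 0.0255
grip_force: 0.0
```

```bash
python3 -c "
from h import *
tb();lying()"
```

```text
tool board [ 56.  -11.7] z 0.0226 F [-0.8 -0.3 -0.3] t 12.7
areas [71, 390]
both [ 0.5308 -0.0455 -0.3761] 17.96 board (array([-17.2,   5.3]), np.float64(-8.1))
scene [ 0.5271 -0.0574 -0.3927] 16.531 board (array([-18. ,  -7.1]), np.float64(-9.0))
top [ 0.5278 -0.0455 -0.4041] 1.483 board (array([-20.1,   4.5]), np.float64(-9.7))
```

Call:
jog_arm(increments=[[[-0.4,0,0,0,0,0,0.7],[-0.8,0,0,0,0,0,0.7],[-1.2,0,0,0,0,0,0.7],[-1.6,0,0,0,0,0,0.7],[-2.0,0,0,0,0,0,0.7]]])

```text
time_s: 13.3
ee_pos: [0.5789, -0.0745, 0.0232]
tool_rot: [-0.0, 0.993, -0.115, 0.0]
force: [1.6, -0.1, -0.7]
opening: 0.0255
grip_force: 0.4
```

Call:
jog_arm(increments=[[[-0.4,0,0,0,0,0,0.7],[-0.8,0,0,0,0,0,0.7],[-1.2,0,0,0,0,0,0.7],[-1.6,0,0,0,0,0,0.7],[-2.0,0,0,0,0,0,0.7]]])

```text
time_s: 13.8
ee_pos: [0.5594, -0.0699, 0.0232]
tool_rot: [-0.0, 0.993, -0.115, 0.0]
force: [1.3, -1.1, 0.6]
opening: 0.0251
grip_force: 0.6
```

```bash
python3 -c "
from h import *
tb()
b=cam('top'); h=cv2.cvtColor(b['img'],cv2.COLOR_RGB2HSV); m=cv2.inRange(h,(60,90,40),(90,255,255))
k=hullmask(b,place(box((-.14,-.14,.021),(.14,.14,.06)),*Bb))>.5; q=np.argwhere((m>0)&k)[:,::-1]
P=np.array([inboard(Bb,[*back(b,p,.057)[:2],0])[0] for p in q]); print(len(P),P.min(0),P.max(0))
for y in range(-50,40,10):
  w=P[abs(P[:,1]-y)<5]; 
  if len(w): print(y,w[:,0].min(),w[:,0].max())"
```

```text
tool board [ 16.3 -11.9] z 0.0232 F [ 1.3 -1.1  0.6] t 13.8
123 [-89.3   1.5] [-35.8  23.6]
0 -89.3 -66.8
10 -87.5 -35.8
20 -85.3 -44.3
```

Call:
jog_arm(increments=[[[-0.4,0,0,0,0,0,0.7],[-0.8,0,0,0,0,0,0.7],[-1.2,0,0,0,0,0,0.7],[-1.6,0,0,0,0,0,0.7],[-1.8,0,0,0,0,0,0.7]]])

```text
time_s: 14.35
ee_pos: [0.5415, -0.0657, 0.0231]
tool_rot: [-0.0, 0.993, -0.115, -0.0]
force: [2.3, -0.2, -0.1]
opening: 0.0253
grip_force: 0.6
```

Call:
jog_arm(increments=[[[1,0,0,0,0,0,0.7],[3,0,0,0,0,0,0.7],[5,0,-5,0,0,0,0.7],[7,-4,-10,0,0,0,0.7],[7,-8,-14,0,0,0,0.7]]])

```text
time_s: 14.85
ee_pos: [0.624, -0.0241, 0.1454]
tool_rot: [0.001, 0.993, -0.118, 0.0]
force: [1.1, 0.1, -1.2]
opening: 0.0256
grip_force: 0.0
```

Call:
jog_arm(increments=[[[0,-4,-2,0,0,0,0.7],[0,-8,-4,0,0,0,0.7],[0,-12,-6,0,0,0,0.7],[0,-16,-6,0,0,0,0.7],[0,-18,-6,0,0,0,0.7]]])

```text
time_s: 15.35
ee_pos: [0.6635, 0.1604, 0.2044]
tool_rot: [-0.002, 0.994, -0.113, -0.0]
force: [-0.8, 0.5, -1.1]
opening: 0.0257
grip_force: 0.0
```

```bash
python3 -c "
from h import *
tb();p=bp(-55,-12,0);lying((p[0],p[1],Bb[2]-.1))"
```

```text
tool board [ 63.8 236.4] z 0.2044 F [-0.8  0.5 -1.1] t 15.35
areas [1142, 994]
both [ 0.4798 -0.0575 -0.3408] 0.102 board (array([-64. , -18.3]), np.float64(-6.0))
scene [ 0.479  -0.0566 -0.3521] 0.057 board (array([-64.9, -17.7]), np.float64(-6.7))
top [ 0.48   -0.0583 -0.3438] 0.033 board (array([-63.7, -19.1]), np.float64(-6.2))
```

Centre (-64,-18.5) mm in the board frame, yaw -6.2 degrees, 8 mm short of the fence. I'll go back and push on: the near corner meets the fence first, and the push on the other side squares it up.

```bash
python3 -c "
from h import *
to(bp(25,-16,.023),Bb[2])"
```

```text
shift cm [-4.05 25.24 17.94] rotvec [-0.003  0.003  0.012] t 15.45
```

Call:
jog_arm(increments=[[[0,5,0,0,0,0,0.7],[0,10,0,0,0,0,0.7],[0,15,0,0,0,0,0.7],[0,20,2,0,0,0,0.7],[0,24.5,4,0,0,0.01,0.7]]])

```text
time_s: 15.95
ee_pos: [0.6075, -0.0857, 0.1658]
tool_rot: [0.001, 0.993, -0.122, 0.001]
force: [1.9, 0.5, -0.2]
opening: 0.0255
grip_force: 0.0
```

```bash
python3 -c "
from h import *
tb();to(bp(25,-16,.023),Bb[2])"
```

```text
tool board [ 66.8 -15.9] z 0.1658 F [ 1.9  0.5 -0.2] t 15.95
shift cm [-4.2   0.02 14.27] rotvec [ 0.002 -0.002 -0.009] t 15.95
```

Call:
jog_arm(increments=[[[-1.5,0,4,0,0,0,0.7],[-3,0,8,0,0,0,0.7],[-4,0,12,0,0,0,0.7],[-4.2,0,14.2,0,0,-0.005,0.7],[-4.2,0,14.2,0,0,-0.005,0.7]]])

```text
time_s: 16.45
ee_pos: [0.5622, -0.0728, 0.0193]
tool_rot: [0.001, 0.993, -0.119, -0.005]
force: [-0.6, 0.0, 0.3]
opening: 0.0255
grip_force: 0.0
```

```bash
python3 -c "
from h import *
import time
cam('wrist');tb();to(bp(-5,-16,.023),Bb[2])"
```

```text
tool board [ 22.7 -13.2] z 0.0219 F [-0.5 -1.1  0.8] t 16.5
shift cm [-2.77  0.28 -0.1 ] rotvec [ 0.002  0.004 -0.002] t 16.5
```

Call:
jog_arm(increments=[[[-0.7,0.1,0,0,0,0,0.7],[-1.4,0.2,0,0,0,0,0.7],[-2.0,0.2,0,0,0,0,0.7],[-2.4,0.2,0,0,0,0,0.7],[-2.8,0.2,0,0,0,0,0.7]]])

```text
time_s: 17.0
ee_pos: [0.5399, -0.0665, 0.0241]
tool_rot: [-0.0, 0.993, -0.118, 0.001]
force: [1.9, 0.7, 0.0]
opening: 0.0257
grip_force: 0.8
```

Call:
jog_arm(increments=[[[-0.3,0,0,0,0,0,0.7],[-0.6,0,0,0,0,0,0.7],[-0.8,0,0,0,0,0,0.7],[-0.8,0,0,0,0,0,0.7]]])

```text
time_s: 17.4
ee_pos: [0.5325, -0.0645, 0.0238]
tool_rot: [-0.0, 0.993, -0.118, 0.001]
force: [1.1, 0.3, 2.3]
opening: 0.0257
grip_force: 1.0
```

```bash
python3 -c "
from h import *
for i in range(3): cam('wrist');tb()"
```

```text
tool board [-11.1 -13. ] z 0.0237 F [2.4 0.7 2. ] t 17.45
tool board [-11.1 -13. ] z 0.0236 F [2.7 1.  1.9] t 17.5
tool board [-11.1 -13. ] z 0.0236 F [2.6 0.6 1.2] t 17.55
```

Call:
jog_arm(increments=[[[-0.1,0,0,0,0,0,0.7],[-0.2,0,0,0,0,0,0.7],[-0.3,0,0,0,0,0,0.7],[-0.3,0,0,0,0,0,0.7]]])

```text
time_s: 17.95
ee_pos: [0.5286, -0.064, 0.0233]
tool_rot: [0.0, 0.993, -0.118, -0.0]
force: [2.2, 0.1, 1.7]
opening: 0.0251
grip_force: 1.0
```

```bash
python3 -c "
from h import *
for i in range(3): cam('wrist');tb()"
```

```text
tool board [-15.  -13.2] z 0.0233 F [2.  0.5 1. ] t 18.0
tool board [-15.  -13.3] z 0.0233 F [2.8 0.8 1.8] t 18.05
tool board [-15.  -13.3] z 0.0232 F [2.6 0.4 0.9] t 18.1
```

Call:
jog_arm(increments=[[[-0.1,0,0,0,0,0,0.7],[-0.2,0,0,0,0,0,0.7],[-0.2,0,0,0,0,0,0.7]]])

```text
time_s: 18.4
ee_pos: [0.5274, -0.0629, 0.0234]
tool_rot: [-0.0, 0.993, -0.118, 0.001]
force: [3.3, 1.6, -1.0]
opening: 0.0253
grip_force: 1.7
```

```bash
python3 -c "
from h import *
for i in range(3): cam('wrist');tb()"
```

```text
tool board [-16.4 -12.6] z 0.0234 F [ 3.2  1.4 -0.9] t 18.45
tool board [-16.4 -12.6] z 0.0234 F [ 4.2  1.2 -0.3] t 18.5
tool board [-16.4 -12.7] z 0.0234 F [ 4.6  1.5 -0.1] t 18.55
```

Force is rising to about 4 N near the expected end position. I'll back off and measure.

Call:
jog_arm(increments=[[[1,0,0,0,0,0,0.7],[3,0,0,0,0,0,0.7],[5,0,-5,0,0,0,0.7],[7,-4,-10,0,0,0,0.7],[7,-8,-14,0,0,0,0.7]]])

```text
time_s: 19.05
ee_pos: [0.6075, -0.0229, 0.1449]
tool_rot: [0.002, 0.993, -0.121, -0.001]
force: [1.0, 0.1, 0.2]
opening: 0.0256
grip_force: 0.0
```

Call:
jog_arm(increments=[[[0,-4,-2,0,0,0,0.7],[0,-8,-4,0,0,0,0.7],[0,-12,-6,0,0,0,0.7],[0,-16,-6,0,0,0,0.7],[0,-18,-6,0,0,0,0.7]]])

```text
time_s: 19.55
ee_pos: [0.6484, 0.1607, 0.204]
tool_rot: [-0.001, 0.993, -0.115, -0.002]
force: [-0.4, 0.6, 0.5]
opening: 0.0257
grip_force: 0.0
```

```bash
python3 - <<'E'
from h import *
tb();p=bp(-74,-16,0);a,b=lying((p[0],p[1],Bb[2]))
# fence face: lit/shadow line; profile along board x at several y, in both cams, at z=.057 (block top) and fence top .045
for n,c in(("scene",a),("top",b)):
  for y in(-40,-16,10): 
    X=np.arange(-132,-104,2); q=proj(c,np.array([bp(x,y,.05) for x in X])).astype(np.float32)
    print(n,y,[ tuple(int(t) for t in cv2.remap(cv2.cvtColor(c["img"],cv2.COLOR_RGB2HSV),q[None,i:i+1,0],q[None,i:i+1,1],cv2.INTER_LINEAR)[0,0][[0,2]]) for i in range(len(X))])
E
```

```text
tool board [ 49.1 233.2] z 0.204 F [-0.4  0.6  0.5] t 19.55
areas [1125, 984]
both [ 0.469  -0.0584 -0.2486] 0.119 board (array([-74.2, -21.8]), np.float64(-0.7))
scene [ 0.4668 -0.057  -0.2532] 0.069 board (array([-76.8, -20.9]), np.float64(-1.0))
top [ 0.4687 -0.0589 -0.24  ] 0.034 board (array([-74.4, -22.3]), np.float64(-0.3))
scene -40 [(17, 230), (18, 231), (19, 226), (22, 206), (29, 170), (50, 152), (63, 142), (69, 138), (70, 138), (70, 138), (69, 138), (70, 139), (69, 139), (69, 139)]
scene -16 [(18, 228), (18, 230), (19, 226), (21, 211), (28, 181), (47, 159), (61, 147), (68, 144), (69, 149), (69, 154), (69, 162), (68, 179), (67, 191), (66, 198)]
scene 10 [(18, 227), (19, 232), (19, 229), (20, 217), (25, 190), (35, 169), (46, 152), (53, 150), (58, 148), (61, 144), (61, 139), (60, 135), (60, 133), (62, 136)]
top -40 [(18, 219), (19, 226), (19, 230), (19, 231), (19, 227), (20, 209), (27, 155), (57, 137), (71, 136), (75, 139), (75, 140), (75, 138), (75, 139), (74, 139)]
top -16 [(18, 217), (19, 224), (19, 228), (20, 230), (19, 227), (20, 205), (32, 164), (53, 139), (72, 138), (74, 142), (74, 142), (74, 142), (74, 142), (74, 144)]
top 10 [(18, 219), (18, 223), (19, 226), (19, 228), (19, 225), (19, 214), (21, 195), (27, 177), (30, 178), (30, 172), (34, 171), (36, 173), (36, 176), (35, 179)]
```

Centre x is about -75 (flush would be -75.0), with yaw within about a degree. One last gentle central press with shut fingertips will seat it against the fence.

```bash
python3 -c "
from h import *
to(bp(25,-19,.03),Bb[2])"
```

```text
shift cm [-2.4  25.21 17.28] rotvec [-0.     0.005  0.006] t 19.65
```

Call:
jog_arm(increments=[[[0,5,0,0,0,0,1],[0,10,0,0,0,0,1],[0,15,0,0,0,0,1],[0,20,2,0,0,0,1],[0,24.5,4,0,0,0,1]]])

```text
time_s: 20.15
ee_pos: [0.5911, -0.0843, 0.1656]
tool_rot: [0.001, 0.993, -0.12, -0.001]
force: [0.5, 0.1, -1.4]
opening: 0.0002
grip_force: 0.0
```

```bash
python3 -c "
from h import *
cam('wrist');tb();to(bp(15,-19,.025),Bb[2])"
```

```text
tool board [ 47.7 -32.5] z 0.1608 F [-4.1 -8.1 -2.3] t 20.2
shift cm [-3.16 -1.49 13.59] rotvec [ 0.015  0.01  -0.018] t 20.2
```

Call:
jog_arm(increments=[[[0,-0.5,3,0,0,0,1],[-0.8,-1,6,0,0,0,1],[-1.6,-1.2,9,0,0,0,1],[-2.2,-1.3,12,0,0,0,1],[-2.4,-1.3,13.3,0,0,0,1]]])

```text
time_s: 20.7
ee_pos: [0.5678, -0.0625, 0.0291]
tool_rot: [0.001, 0.993, -0.119, -0.005]
force: [-0.5, 1.0, -0.3]
opening: -0.0003
grip_force: 0.0
```

```bash
python3 -c "
from h import *
cam('wrist');cam('wrist');tb();to(bp(-10,-20,.025),Bb[2])"
```

```text
tool board [24.4 -2.2] z 0.0303 F [-0.3 -0.4  0.4] t 20.8
shift cm [-3.43  1.79  0.56] rotvec [ 0.002  0.007 -0.002] t 20.8
```

Call:
jog_arm(increments=[[[0,0.9,0.3,0,0,0,1],[-0.8,1.8,0.5,0,0,0,1],[-1.8,1.8,0.5,0,0,0,1],[-2.8,1.8,0.5,0,0,0,1],[-3.2,1.8,0.5,0,0,0,1]]])

```text
time_s: 21.3
ee_pos: [0.536, -0.0703, 0.0282]
tool_rot: [-0.0, 0.993, -0.118, -0.0]
force: [-0.0, -0.3, -0.5]
opening: 0.0
grip_force: 0.0
```

Call:
jog_arm(increments=[[[-0.2,0,0,0,0,0,1],[-0.4,0,0,0,0,0,1],[-0.6,0,0,0,0,0,1],[-0.6,0,0,0,0,0,1]]])

```text
time_s: 21.7
ee_pos: [0.5315, -0.0693, 0.0277]
tool_rot: [-0.0, 0.993, -0.118, -0.0]
force: [0.0, -0.9, 0.3]
opening: 0.0002
grip_force: 0.0
```

```bash
python3 -c "
from h import *
for i in range(3): cam('wrist');tb()"
```

```text
tool board [-10.8 -17.8] z 0.0277 F [-0.5 -0.4  0.1] t 21.75
tool board [-10.6 -17.9] z 0.0277 F [ 0.6 -0.   0.1] t 21.8
tool board [-10.6 -17.9] z 0.0277 F [ 0.6  0.1 -0.4] t 21.85
```

Call:
jog_arm(increments=[[[-0.2,0,0,0,0,0,1],[-0.4,0,0,0,0,0,1],[-0.6,0,0,0,0,0,1],[-0.6,0,0,0,0,0,1]]])

```text
time_s: 22.25
ee_pos: [0.5261, -0.068, 0.0279]
tool_rot: [-0.0, 0.993, -0.118, 0.001]
force: [0.9, 0.3, -1.5]
opening: 0.0002
grip_force: 0.5
```

```bash
python3 -c "
from h import *
for i in range(3): cam('wrist');tb()"
```

```text
tool board [-16.5 -17.7] z 0.0279 F [ 0.8  0.2 -0.1] t 22.3
tool board [-16.5 -17.7] z 0.0279 F [ 0.3  1.  -0.3] t 22.35
tool board [-16.6 -17.7] z 0.0278 F [0.5 0.1 0.2] t 22.4
```

Call:
jog_arm(increments=[[[-0.1,0,0,0,0,0,1],[-0.2,0,0,0,0,0,1],[-0.2,0,0,0,0,0,1]]])

```text
time_s: 22.7
ee_pos: [0.5259, -0.0676, 0.0285]
tool_rot: [-0.0, 0.993, -0.118, 0.002]
force: [4.7, -0.3, -0.6]
opening: 0.0001
grip_force: 2.4
```

```bash
python3 -c "
from h import *
for i in range(3): cam('wrist');tb()"
```

```text
tool board [-16.8 -17.4] z 0.0285 F [ 4.8  1.1 -1. ] t 22.75
tool board [-16.8 -17.4] z 0.0285 F [ 5.   1.  -0.1] t 22.8
tool board [-16.8 -17.4] z 0.0285 F [ 6.   0.1 -0.7] t 22.85
```

A firm stop: 2 mm commanded gave only 0.2 mm of motion at about 5 N, so it is seated. I'll retreat and check.

Call:
jog_arm(increments=[[[1,0,0,0,0,0,1],[3,0,0,0,0,0,1],[5,0,-5,0,0,0,1],[7,-4,-10,0,0,0,1],[7,-8,-14,0,0,0,1]]])

```text
time_s: 23.35
ee_pos: [0.6043, -0.0263, 0.1493]
tool_rot: [0.001, 0.993, -0.121, -0.001]
force: [1.0, -0.0, -0.7]
opening: -0.0002
grip_force: 0.0
```

Call:
jog_arm(increments=[[[0,-4,-2,0,0,0,1],[0,-8,-4,0,0,0,1],[0,-12,-6,0,0,0,1],[0,-16,-6,0,0,0,1],[0,-18,-6,0,0,0,1]]])

```text
time_s: 23.85
ee_pos: [0.645, 0.1572, 0.2084]
tool_rot: [-0.001, 0.993, -0.115, -0.002]
force: [0.1, -0.1, -1.0]
opening: -0.0002
grip_force: 0.0
```

```bash
python3 - <<'E'
from h import *
tb();p=bp(-75,-20,0);a,b=lying((p[0],p[1],Bb[2]))
for n in("scene","top"):
  for q in("blue_slab","jar","file"):
    print(n,q,[(np.round(d["point"],1).tolist(),round(d["confidence"],2)) for d in spotter.pinpoint(n,q)][:2])
# direct squareness: fit line to fence-side silhouette edge vs fence gap in top view
c=b; g=cv2.cvtColor(c["img"],cv2.COLOR_RGB2HSV)[:,:,0].astype(np.float32)
for n,c in(("top",b),("scene",a)):
  g=cv2.cvtColor(c["img"],cv2.COLOR_RGB2HSV)[:,:,0].astype(np.float32); 
  for lab,X in(("fence end",np.arange(-135,-100,.5)),("foot end",np.arange(-10,-50,-.5))):
    Y=np.arange(-46,6,4); E=[]
    for y in Y:
      q=proj(c,np.array([bp(x,y,.057) for x in X])).astype(np.float32); v=cv2.remap(g,q[None,:,0],q[None,:,1],cv2.INTER_LINEAR)[0]
      E.append(X[np.argmax(v>45)])
    k=np.polyfit(Y,E,1); print(n,lab,"x@mid",np.polyval(k,-20).round(2),"deg",np.degrees(np.arctan(k[0])).round(2))
E
```

```text
tool board [ 46.6 229. ] z 0.2084 F [ 0.1 -0.1 -1. ] t 23.85
areas [1129, 987]
both [ 0.4685 -0.0581 -0.2464] 0.116 board (array([-74.8, -21.6]), np.float64(-0.6))
scene [ 0.4669 -0.0571 -0.2553] 0.066 board (array([-76.6, -21. ]), np.float64(-1.1))
top [ 0.4687 -0.059  -0.2407] 0.033 board (array([-74.4, -22.4]), np.float64(-0.3))
scene blue_slab [([169.4, 235.1], 0.79)]
scene jar [([345.8, 209.3], 0.74)]
scene file [([281.7, 320.8], 0.6), ([248.1, 180.3], 0.52)]
top blue_slab [([376.2, 268.0], 0.59)]
top jar [([226.7, 211.4], 0.78)]
top file [([322.6, 151.6], 0.58)]
top fence end x@mid -118.81 deg -0.0
top foot end x@mid -31.07 deg 0.24
scene fence end x@mid -117.04 deg -0.0
scene foot end x@mid -14.77 deg -3.3
```

```bash
python3 -c "
from h import *
print(ticket.hand_in())"
```

```text
the job is handed in; nothing more can be done
None
```

Handed in at about 24 s: the green block lies flat with its marked face up and its top end pressed against the fence, square to within about 1° by camera; the jar, slab and file still measure in place, and my first two tipping passes only went over the block's top without touching it.

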